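# Snug down the loose-capped glue pot and slide it out of its lipped rack

### The job

Two alike glue pots stand in the rack, and one was put away with its screw cap loose. Find it by trying the caps clockwise, screw that cap down snug while the rack still holds the pot, then slide the pot forward from under the rack's lips and stand it upright in the drip tray without dropping it. Leave the tightly capped pot in its place in the rack, and do not disturb the other things on the bench.

Things in the scene. Friction and masses are not known exactly. Their poses are not given: they have to be found in the camera images.
- rack: Fixed steel rack, 86 (x) x 189 (y) x 21 mm. Origin: centre of its underside; z up; its open front is its own -x, roughly towards the robot. Two channels along x, centred at y = +50 and -50 mm, 71 mm wide, floor at z = 4 mm, back stop at x = +37 mm. Lips along their whole length (underside z = 17, top z = 21 mm) leave a gap of only 57 mm above the pots' 66 mm feet.
- mouth_left (a point): Middle of the top of the sill across the mouth of the channel at y = +50 mm: x = -43 mm in the rack's frame, 5 mm thick, 3 mm above the channel floor. A pot must be raised more than 3 mm to slide out over it; at 7 mm its foot meets the lips. It is clear of the lips once its centre is 33 mm (half a foot) in front of this point, 76 mm in front of the rack's origin.
- mouth_right (a point): The same for the channel at y = -50 mm.
- pot_a: Loose glue pot, 0.2 to 0.4 kg, standing in either channel, its axes along the rack's. Origin: centre of its underside; z up. Square foot 66 x 66 x 6 mm, round body 46 mm across from z = 6 to 56 mm, neck 32 mm across, knurled black screw cap 42 mm across from z = 66 to 86 mm, on the axis, with a small grey radial rib on top (along x at reading 0). It screws down clockwise from above. The channel keeps the foot from turning over 5 degrees.
- pot_b: The other loose glue pot, alike in every size to pot_a.
- cap_a (a joint): Turn of pot_a's cap, rad, counterclockwise from above positive. The start does not tell which cap is loose: both read between 0.55 and 0.95. Exactly one is loose: it turns easily (0.05 N m) and is snug at its hard stop at reading 0. The other is tight where it is and turns at no grip (needs over 2.5 N m).
- cap_b (a joint): The same for pot_b's cap.
- tray: Fixed square steel drip tray, 104 x 104 mm outside, rim 15 mm high, 96 mm square inside, floor 4 mm above the bench. Origin: centre of its underside; z up.
- cobblers_wax: Bystander: dark brown lump of wax, 36 x 47 x 25 mm, on the bench on the robot's side of the rack. Origin: centre of its underside.
- thread_spool_dark: Bystander: upright spool of black thread, 38 mm in diameter, 58 mm high, behind the rack and tray. Origin: centre of its underside.
- sanding_block: Bystander: cork sanding block, 37 x 74 x 27 mm, on the robot's side of the tray. Origin: centre of its underside.

How it is judged:
On the way:
1. the loose cap is screwed down to its stop (within 0.1 rad) while its pot still stands in its place in the rack (within 25 mm) (((value of joint cap_a below 0.1 rad and distance of pot_a from where it was at the start of the episode below 0.025 m) or (value of joint cap_b below 0.1 rad and distance of pot_b from where it was at the start of the episode below 0.025 m))), for 0.2 s.
At the end, for the whole second after the job is handed in: The once loose-capped pot stands upright (0.06 rad), at rest, flat on the tray floor, centre within 20 mm of the tray centre along each side, its cap within 0.2 rad of its stop; the tightly capped pot stands upright in the rack within 20 mm of its start (((x of pot_a in the frame of tray between -0.02 and 0.02 m and y of pot_a in the frame of tray between -0.02 and 0.02 m and z of pot_a in the frame of tray below 0.007 m and angle between pot_a's own z axis and vertical below 0.06 rad and linear speed of pot_a below 0.02 m/s and value of joint cap_a below 0.2 rad and distance of pot_b from where it was at the start of the episode below 0.02 m and angle between pot_b's own z axis and vertical below 0.1 rad) or (x of pot_b in the frame of tray between -0.02 and 0.02 m and y of pot_b in the frame of tray between -0.02 and 0.02 m and z of pot_b in the frame of tray below 0.007 m and angle between pot_b's own z axis and vertical below 0.06 rad and linear speed of pot_b below 0.02 m/s and value of joint cap_b below 0.2 rad and distance of pot_a from where it was at the start of the episode below 0.02 m and angle between pot_a's own z axis and vertical below 0.1 rad))); the robot touches nothing.
It fails at once if both pots are taken from their places (each moved more than 40 mm) (distance of each of pot_a, pot_b from where it was at the start of the episode above 0.04 m).
It fails at once if a pot is dropped or thrown (faster than 0.8 m/s) (linear speed of any of pot_a, pot_b above 0.8 m/s).
It fails at once if the wax, the thread spool or the sanding block is moved more than 30 mm (distance of any of cobblers_wax, thread_spool_dark, sanding_block from where it was at the start of the episode above 0.03 m).
It also fails if it takes over 54 s, if anything falls off the work surface, if the arm or the gripper's body presses on something with over 40 N, if the wrist force passes 120 N, or if a joint passes its speed limit or range.

### The arm

A 7-joint arm with a two-finger parallel gripper is mounted at the origin on a cart in front of the work surface, level with it; the furniture and walls round the work are solid. World frame = base frame: x ahead of the robot, y to its left, z up, the work surface at z = 0. Lengths are in m, angles in rad, forces in N, time in s.
With the tool pointing down it reaches from about 0.4 to 0.85 m from the base axis. Payload 4.5 kg.
Tool frame: the origin (TCP) lies between the finger pads; the fingertips stand 14 mm ahead of it and the grasp point (between the pads) lies 5 mm behind it; z points along the fingers, y is the line along which they close (so a half turn about z gives the same grasp; the last joint's range is limited). The gripper opens to 88 mm and grips with 3 to 60 N. Pads are 18 mm wide; open, the fingers measure 123 mm over their backs; the gripper's body (75 mm by 187 mm) begins 45 mm behind the grasp point.
Start: joints at [-1.235, 0.689, -0.195, 1.565, 0.157, 0.902, -0.215], TCP at [0.186, 0.597, 0.214] pointing down, gripper open.
Joint ranges: [-3.01, 3.01], [-0.46, 2.08], [-1.47, 1.51], [0.13, 2.56], [-1, 4.14], [0.04, 2.09], [-2.66, 2.66]. Speed limits (rad/s): [2.57, 2.57, 3.14, 3.14, 3.14, 3.14, 3.14].

### API

Orientations are given as a 3x3 rotation matrix whose columns are the frame's x, y, z axes.
In Python, from cell import state, capture, close_job, find_in gives the robot as it stands.
- The arm moves only by the shell command python3 -m handwheel 'ROWS' [FORCE]. ROWS is a JSON object of lists of equal length, an entry for each row: "rot": the turn, a rotation vector about the world's x, y, z in rad, a list of three; "dp": the shift along the world's x, y, z in m, a list of three; "jaw": the finger opening in m, from 0 to 0.0881. In form: {"rot": [[wx, wy, wz], ...], "dp": [[x, y, z], ...], "jaw": [jaw, ...]}. A call has 1 to 12 rows; each row shifts and turns the commanded pose from where the row before left it; what a row does not reach is not made up. A row lasts 1/10 s, in which the tool goes at most 50 mm and 8.59 degrees, less where a joint would pass 70% of its speed; a pose out of reach is approached as far as the arm can. A call with a gripper value outside its range is refused whole. The fingers move at their own pace and stop on an object; FORCE is the grip in N (left out, the last holds). Time passes only in rows, so rows that do not move let the fingers close. It gives the time, the measured TCP pose, the force, the opening and the grip force at its end, in the units of the state.
- state(): the state, without advancing time (a new reading comes with each control period).
- capture(name): name is "scene" or "side" or "wrist"; returns a dict with "image" (480x640x3 uint8, red, green, blue), "z_map" (480x640 float32, m along the optical axis (not along the pixel's ray), 0 where there is no reading), "mtx" (3x3 intrinsics, pixels), "k1" (the pictures are not rectified: a ray, as slopes to the right and down, at radius r is drawn at 1 + k1 r^2 times it, then the intrinsics apply), "R" (3x3) and "t" (3): a world point X has camera coordinates R X + t. Camera axes: x right, y down, z forward; pixel columns grow to the right and rows downward; lengths in m; the calibration is good to about 2 mm. A picture is of the moment at which its call begins.
- close_job(): hands the job in; it is judged then, once.
Trained networks look in the newest picture that a camera, given by its name, has taken for a name from the list of things; names that differ only in an ending like _2 or _b are one class to them, and where a whole thing is asked for, a point or a joint stands for the part that bears it (a point fixed in the world has none). Each returns a list of dicts, best first, with "score" (0 to 1); they miss things now and then, are a little off and sometimes report something else, mostly with a low value. They report only what shows in the picture. A call takes as long as a camera call.
- find_in(camera, thing): "box" ([left, top, width, height] in pixels, round what is visible of it).
The state is a dict: "t": time; "qpos": joint angles; "dq": joint speeds; "effort": joint torques, N m; "position": TCP position; "eef_rot": TCP orientation; "ft_force": force on the tool from outside, world axes, zero at the start; "wrist_torque": the same for the moment, N m; "finger_gap": finger opening in m; "gripper_force": force on a finger pad.
Only numpy, scipy, OpenCV 4.12 (cv2) and the standard library are available. Lean on these libraries where they do the work, as an engineer would, in place of code of your own. Each camera call takes 0.05 s, during which the arm holds its last target. There are 200 camera calls.

## Working session

There is one attempt and no reset: what is moved stays moved. The work goes in short steps, Python scripts to look and compute and a shell command to move; the robot and the scene stay as the last step left them, time stands still between calls to the robot, and variables do not carry over. Pictures are saved under pics/ and viewed, at most 10 in all, crops included, and the job is handed in when it is done.

```bash
mkdir -p pics
cat > h.py <<'E'
import numpy as np, cv2, json
from cell import state, capture, close_job, find_in
def cloud(c):
    K=c["mtx"];z=c["z_map"];h,w=z.shape
    u,v=np.meshgrid(np.arange(w),np.arange(h))
    xd=(u-K[0,2])/K[0,0];yd=(v-K[1,2])/K[1,1]
    x,y=xd.copy(),yd.copy()
    for _ in range(8):
        f=1+c["k1"]*(x*x+y*y);x,y=xd/f,yd/f
    P=np.stack([x*z,y*z,z],-1)
    W=(P-np.array(c["t"]))@np.array(c["R"])
    W[z<=0]=np.nan
    return W
E
python3 - <<'E'
from h import *
s=state();print(s["t"],s["position"],np.round(s["eef_rot"],3).tolist(),s["finger_gap"])
ims=[]
for n in ["scene","side"]:
    c=capture(n);W=cloud(c);np.save(n+".npy",W);cv2.imwrite(n+".png",c["image"][:,:,::-1])
    print(n,"cam",-np.array(c["R"]).T@np.array(c["t"]))
    im=c["image"][:,:,::-1].copy()
    for th in ["rack","pot_a","cap_a","tray","cobblers_wax","thread_spool_dark","sanding_block"]:
        for d in find_in(n,th)[:3]:
            if d["score"]<.3: continue
            l,t,w,h=[int(round(a)) for a in d["box"]]
            P=W[t:t+h,l:l+w].reshape(-1,3);P=P[~np.isnan(P[:,0])]
            P=P[P[:,2]>.004]
            print(th,round(d["score"],2),[l,t,w,h],np.round(np.median(P,0),3),np.round(np.percentile(P,[3,97],axis=0),3).tolist())
    cv2.imwrite(f"pics/{n}0.png",im)
E
```

```text
0.0 [0.18560702 0.59608721 0.21270294] [[-0.955, 0.297, -0.0], [0.297, 0.955, -0.002], [-0.0, -0.002, -1.0]] 0.08790913109589023
scene cam [-0.04533413 -0.58560705  0.76543309]
rack 0.71 [226, 223, 125, 82] [ 0.477 -0.229  0.021] [[0.448, -0.3, 0.005], [0.529, -0.121, 0.091]]
pot_a 0.86 [236, 201, 49, 60] [ 0.482 -0.166  0.027] [[0.461, -0.2, 0.006], [0.533, -0.12, 0.092]]
pot_a 0.64 [287, 228, 47, 60] [ 0.477 -0.262  0.023] [[0.455, -0.296, 0.007], [0.527, -0.197, 0.091]]
cap_a 0.76 [300, 223, 25, 30] [ 0.484 -0.261  0.09 ] [[0.469, -0.277, 0.063], [0.506, -0.241, 0.093]]
cap_a 0.65 [245, 201, 30, 24] [ 0.491 -0.162  0.089] [[0.475, -0.179, 0.062], [0.513, -0.14, 0.092]]
cap_a 0.54 [284, 228, 47, 60] [ 0.476 -0.259  0.023] [[0.454, -0.293, 0.006], [0.53, -0.192, 0.091]]
tray 0.71 [347, 276, 95, 82] [ 0.474 -0.418  0.006] [[0.424, -0.467, 0.004], [0.527, -0.365, 0.016]]
cobblers_wax 0.66 [239, 320, 32, 30] [ 0.332 -0.257  0.02 ] [[0.318, -0.276, 0.006], [0.352, -0.232, 0.025]]
cobblers_wax 0.62 [394, 190, 26, 39] [ 0.663 -0.339  0.045] [[0.655, -0.353, 0.006], [0.687, -0.321, 0.06]]

[... 724 characters left out ...]
5  0.089] [[0.469, -0.279, 0.038], [0.511, -0.178, 0.092]]
cap_a 0.76 [285, 187, 19, 19] [ 0.492 -0.173  0.083] [[0.478, -0.181, 0.06], [0.512, -0.154, 0.091]]
tray 0.72 [309, 276, 79, 65] [ 0.476 -0.421  0.006] [[0.425, -0.47, 0.004], [0.527, -0.368, 0.016]]
cobblers_wax 0.56 [232, 260, 21, 24] [ 0.337 -0.263  0.02 ] [[0.321, -0.28, 0.008], [0.356, -0.237, 0.025]]
thread_spool_dark 0.92 [403, 220, 21, 32] [ 0.665 -0.347  0.041] [[0.656, -0.356, 0.005], [0.684, -0.328, 0.059]]
sanding_block 0.87 [250, 318, 47, 35] [ 0.336 -0.42   0.027] [[0.305, -0.447, 0.007], [0.369, -0.388, 0.03]]
sanding_block 0.32 [292, 210, 40, 48] [ 0.484 -0.266  0.036] [[0.459, -0.294, 0.008], [0.527, -0.179, 0.091]]
```

Run:
```python
from h import *
import itertools
for n in ["scene","side"]:
    W=np.load(n+".npy");P=W.reshape(-1,3);P=P[~np.isnan(P[:,0])]
    def sel(x0,x1,y0,y1,z0,z1):return P[(P[:,0]>x0)&(P[:,0]<x1)&(P[:,1]>y0)&(P[:,1]<y1)&(P[:,2]>z0)&(P[:,2]<z1)]
    for y0,y1 in [(-.205,-.12),(-.31,-.215)]:
        Q=sel(.44,.54,y0,y1,.082,.1); c,r=cv2.minEnclosingCircle(Q[:,:2].astype(np.float32))
        print(n,"cap",np.round(c,4),r,np.median(Q[:,2]),len(Q))
    for nm,b in [("racktop",(.40,.58,-.34,-.07,.016,.026)),("tray",(.40,.55,-.50,-.34,.010,.020)),("wax",(.3,.37,-.3,-.22,.012,.03)),("sand",(.29,.38,-.47,-.37,.02,.034))]:
        Q=sel(*b);
        r=cv2.minAreaRect((Q[:,:2]*1000).astype(np.float32)); print(n,nm,np.round(r[0],1),np.round(r[1],1),round(r[2],2),np.round(np.median(Q[:,2]),4),len(Q))
im=cv2.imread("scene.png")[170:420,200:460];cv2.imwrite("pics/s1.png",cv2.resize(im,None,fx=2.4*1.25/1.3,fy=2.4*1.25/1.3,interpolation=3))
```

```text
scene cap [ 0.4965 -0.1574] 0.024071551859378815 0.09002613638864142 481
scene cap [ 0.4892 -0.2566] 0.02272215113043785 0.0900850740064977 526
scene racktop [ 492.4 -207.7] [192.  89.] 85.51 0.021 1954
scene tray [ 475.7 -415.2] [106.2 108.1] 87.01 0.0139 832
scene wax [ 337.5 -252.7] [48.6 32.9] 63.2 0.0208 573
scene sand [ 337.  -411.6] [38.1 71.8] 50.71 0.0274 1301
side cap [ 0.4963 -0.1607] 0.022097256034612656 0.08946723887077693 262
side cap [ 0.4873 -0.2588] 0.023379091173410416 0.08971583258737337 322
side racktop [ 493.3 -210.2] [190.3  86.6] 84.86 0.0205 948
side tray [ 477.  -417.6] [108.2 105.8] 87.36 0.0139 665
side wax [ 337.6 -255.8] [47.7 33.5] 65.9 0.0204 357
side sand [ 336.9 -413.7] [37.2 73.9] 50.03 0.0274 918
```

View pics/s1.png

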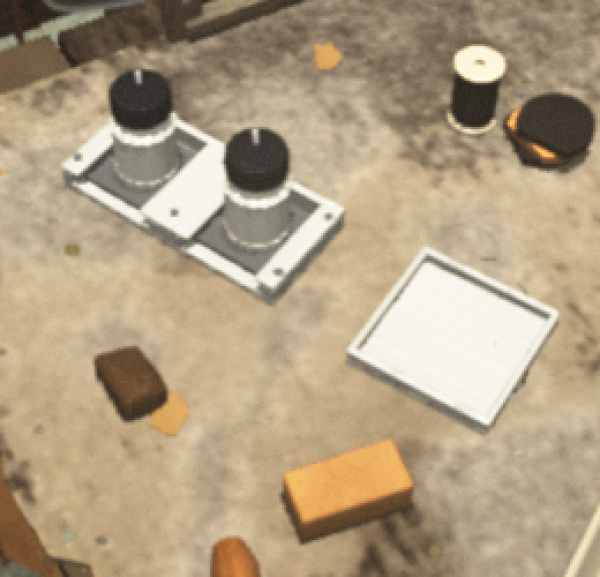

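Run:
```python
from h import *
P=np.vstack([np.load(n+".npy").reshape(-1,3) for n in ["scene","side"]]);P=P[~np.isnan(P[:,0])]
Q=P[(P[:,2]>.1)&(P[:,0]>.05)&(P[:,0]<.75)&(abs(P[:,1])<.75)]
H,xe,ye=np.histogram2d(Q[:,0],Q[:,1],bins=[np.arange(.05,.8,.1),np.arange(-.75,.8,.15)])
print(H.astype(int))
for i in range(len(xe)-1):
  print([round(float(Q[(Q[:,0]>=xe[i])&(Q[:,0]<xe[i+1])&(Q[:,1]>=ye[j])&(Q[:,1]<ye[j+1]),2].min()),2) if H[i,j]>0 else 0 for j in range(len(ye)-1)])
```

```text
[[    0     0     0     0  1279   325     0     0   107  1770]
 [    0     0     0     0     0     0     0     0   929  1382]
 [    0     0     0     0     0     0     0     0  1652  1065]
 [    0     0     0     0     0     0     0     0    98   741]
 [    0     0     0     0     0     0     0     0     0    36]
 [ 2944     0     0     0  5439     0     0     0     0     0]
 [ 2537    14     0   945 14675     0     0     0     0     0]]
[0, 0, 0, 0, 0.1, 0.1, 0, 0, 0.3, 0.16]
[0, 0, 0, 0, 0, 0, 0, 0, 0.16, 0.16]
[0, 0, 0, 0, 0, 0, 0, 0, 0.1, 0.2]
[0, 0, 0, 0, 0, 0, 0, 0, 0.17, 0.17]
[0, 0, 0, 0, 0, 0, 0, 0, 0, 0.18]
[0.1, 0, 0, 0, 0.1, 0, 0, 0, 0, 0]
[0.1, 0.1, 0, 0.1, 0.1, 0, 0, 0, 0, 0]
```

Run:
```python
from h import *
P=np.vstack([np.load(n+".npy").reshape(-1,3) for n in ["scene","side"]]);P=P[~np.isnan(P[:,0])]
Q=P[(P[:,2]>.03)&(P[:,0]>.5)&(P[:,0]<1.)&(P[:,1]<.3)&(P[:,1]>-.8)]
for y in np.arange(-.8,.3,.05):
    q=Q[(Q[:,1]>=y)&(Q[:,1]<y+.05)]
    if len(q): print(round(y,2),len(q),"xmin",np.round(np.percentile(q[:,0],1),3),"z",np.round(np.percentile(q[:,2],[1,99]),2), "xmin z>.1",np.round(q[q[:,2]>.1][:,0].min(),3) if (q[:,2]>.1).any() else None)
im=cv2.imread("scene.png");cv2.imwrite("pics/s2.png",im)
```

```text
-0.8 1427 xmin 0.501 z [0.03 0.12] xmin z>.1 0.577
-0.75 9266 xmin 0.503 z [0.03 0.18] xmin z>.1 0.563
-0.7 8828 xmin 0.564 z [0.03 0.17] xmin z>.1 0.568
-0.65 8930 xmin 0.518 z [0.03 0.27] xmin z>.1 0.888
-0.6 10353 xmin 0.519 z [0.03 0.36] xmin z>.1 0.742
-0.55 11588 xmin 0.68 z [0.03 0.35] xmin z>.1 0.742
-0.5 13738 xmin 0.691 z [0.03 0.32] xmin z>.1 0.818
-0.45 4475 xmin 0.82 z [0.03 0.22] xmin z>.1 0.818
-0.4 189 xmin 0.66 z [0.03 0.06] xmin z>.1 0.87
-0.35 669 xmin 0.655 z [0.03 0.06] xmin z>.1 None
-0.3 12406 xmin 0.507 z [0.03 0.39] xmin z>.1 0.887
-0.25 14765 xmin 0.817 z [0.03 0.39] xmin z>.1 0.8
-0.2 16166 xmin 0.506 z [0.03 0.39] xmin z>.1 0.718
-0.15 20885 xmin 0.629 z [0.03 0.39] xmin z>.1 0.621
-0.1 2876 xmin 0.621 z [0.04 0.39] xmin z>.1 0.62
0.05 39 xmin 0.85 z [0.05 0.08] xmin z>.1 None
0.1 263 xmin 0.86 z [0.05 0.08] xmin z>.1 None
0.15 443 xmin 0.89 z [0.05 0.08] xmin z>.1 None
0.2 400 xmin 0.918 z [0.05 0.08] xmin z>.1 None
0.25 252 xmin 0.946 z [0.05 0.08] xmin z>.1 None
```

View pics/s2.png

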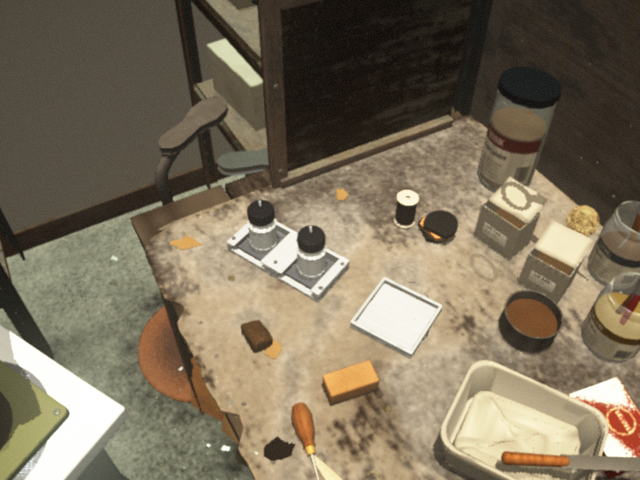

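```bash
python3 -m handwheel '{"rot":[[0,0,-0.117],[0,0,-0.117],[0,0,-0.117],[0,0,-0.117],[0,0,-0.117],[0,0,-0.117],[0,0,-0.117],[0,0,-0.117],[0,0,-0.117],[0,0,-0.117]],"dp":[[0.025,-0.042,0],[0.025,-0.042,0],[0.025,-0.042,0],[0.025,-0.042,0],[0.025,-0.042,0],[0.025,-0.042,0],[0.025,-0.042,0],[0.025,-0.042,0],[0.025,-0.042,0],[0.025,-0.042,0]],"jaw":[0.088,0.088,0.088,0.088,0.088,0.088,0.088,0.088,0.088,0.088]}' 20
```

```text
t: 1.8
position: [0.4367, 0.1753, 0.2139]
eef_rot: [[-0.095, 0.996, 0.001], [0.996, 0.095, 0.001], [0.001, 0.001, -1.0]]
ft_force: [1.2, 0.7, -0.6]
finger_gap: 0.0877
gripper_force: 0.0
```

```bash
python3 -m handwheel '{"rot":[[0,0,-0.117],[0,0,-0.117],[0,0,-0.117],[0,0,-0.117],[0,0,-0.117],[0,0,-0.117],[0,0,-0.117],[0,0,-0.117],[0,0,-0.117],[0,0,-0.117]],"dp":[[0.005,-0.042,0],[0.005,-0.042,0],[0.005,-0.042,0],[0.005,-0.042,0],[0.005,-0.042,0],[0.005,-0.042,0],[0.005,-0.042,0],[0.005,-0.042,0],[0.005,-0.042,0],[0.005,-0.042,0]],"jaw":[0.088,0.088,0.088,0.088,0.088,0.088,0.088,0.088,0.088,0.088]}'; python3 -c "
from h import *
s=state();print(s['qpos'],np.round(s['eef_rot'],3).tolist(),s['position'],s['ft_force'],s['wrist_torque'])"
```

```text
t: 2.8
position: [0.486, -0.2448, 0.2138]
eef_rot: [[0.88, 0.475, 0.001], [0.475, -0.88, 0.0], [0.001, 0.0, -1.0]]
ft_force: [-0.1, -1.2, 0.1]
finger_gap: 0.0879
gripper_force: 0.0
[ 0.15752116  0.60847091  0.3730404   1.82934721 -0.30788789  0.76014326
 -0.38078057] [[0.88, 0.475, 0.001], [0.475, -0.88, 0.0], [0.001, 0.0, -1.0]] [ 0.48601055 -0.24480831  0.21375657] [-0.06576747 -1.18179188  0.12881242] [-0.04628612  0.06262885 -0.03263262]
```

Run:
```python
from h import *
c=capture("wrist");W=cloud(c);im=c["image"][:,:,::-1]
cv2.imwrite("pics/w1.png",im)
P=W.reshape(-1,3);P=P[~np.isnan(P[:,0])]
for y0,y1 in [(-.205,-.12),(-.31,-.215)]:
    Q=P[(P[:,0]>.44)&(P[:,0]<.54)&(P[:,1]>y0)&(P[:,1]<y1)&(P[:,2]>.08)&(P[:,2]<.1)]
    if len(Q)<30: print("none");continue
    T=Q[abs(Q[:,2]-np.median(Q[:,2]))<.0015]
    c_,r=cv2.minEnclosingCircle(T[:,:2].astype(np.float32));print(np.round(c_,4),r,np.median(Q[:,2]),len(Q), T[:,:2].mean(0))
```

```text
[ 0.4981 -0.1589] 0.021113868802785873 0.09032680556526704 2385 [ 0.49825194 -0.15929975]
[ 0.4908 -0.2562] 0.021430756896734238 0.09026252963580007 2087 [ 0.49113692 -0.25658956]
```

View pics/w1.png

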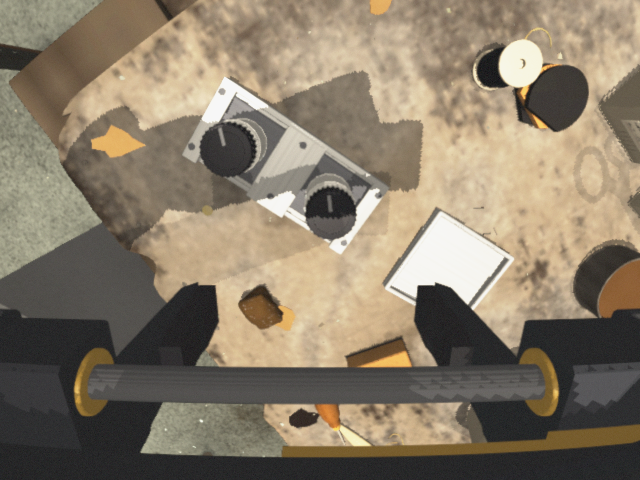

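```bash
python3 -m handwheel '{"rot":[[0,0,0],[0,0,0],[0,0,0],[0,0,0],[0,0,0],[0,0,0],[0,0,0],[0,0,0],[0,0,0],[0,0,0]],"dp":[[0.002,-0.006,-0.03],[0.002,-0.006,-0.03],[0,0,-0.03],[0,0,-0.03],[0,0,-0.017],[0,0,0],[0,0,0],[0,0,0],[0,0,0],[0,0,0]],"jaw":[0.088,0.088,0.088,0.088,0.088,0.088,0.03,0.03,0.03,0.03]}' 20; python3 -c "
from h import *
s=state();print(s['wrist_torque'])"
```

```text
t: 3.85
position: [0.4903, -0.2554, 0.0774]
eef_rot: [[0.878, 0.479, 0.002], [0.479, -0.878, -0.001], [0.001, 0.001, -1.0]]
ft_force: [0.4, 0.1, 0.2]
finger_gap: 0.0581
gripper_force: 0.0
[-0.06802556  0.12162758 -0.01687057]
```

```bash
python3 -m handwheel '{"rot":[[0,0,0],[0,0,0],[0,0,0]],"dp":[[0,0,0],[0,0,0],[0,0,0]],"jaw":[0.03,0.03,0.03]}'; python3 -c "
from h import *
s=state();print(s['wrist_torque'])"
python3 -m handwheel '{"rot":[[0,0,-0.1],[0,0,-0.1],[0,0,0]],"dp":[[0,0,0],[0,0,0],[0,0,0]],"jaw":[0.03,0.03,0.03]}'; python3 -c "
from h import *
s=state();print(s['wrist_torque'])"
```

```text
t: 4.15
position: [0.4898, -0.2552, 0.0767]
eef_rot: [[0.878, 0.479, 0.0], [0.479, -0.878, -0.0], [0.0, 0.0, -1.0]]
ft_force: [0.2, -0.7, -0.9]
finger_gap: 0.0344
gripper_force: 0.0
[-0.03120043  0.10131392  0.0229239 ]
t: 4.45
position: [0.4898, -0.2552, 0.0765]
eef_rot: [[0.955, 0.295, -0.0], [0.295, -0.955, -0.0], [-0.0, 0.0, -1.0]]
ft_force: [-0.3, -0.2, -0.7]
finger_gap: 0.0298
gripper_force: 0.0
[ 0.0117352   0.15423436 -0.02342868]
```

Run:
```python
from h import *
c=capture("wrist");w=c["image"][:,:,::-1]
d=capture("side");s=d["image"][100:340,200:520,::-1]
cv2.imwrite("pics/m2.png",np.hstack([cv2.resize(w,(400,300)),cv2.resize(s,(400,300))]))
print(state()["finger_gap"],state()["gripper_force"])
```

```text
0.030426577554474067 0.0
```

View pics/m2.png

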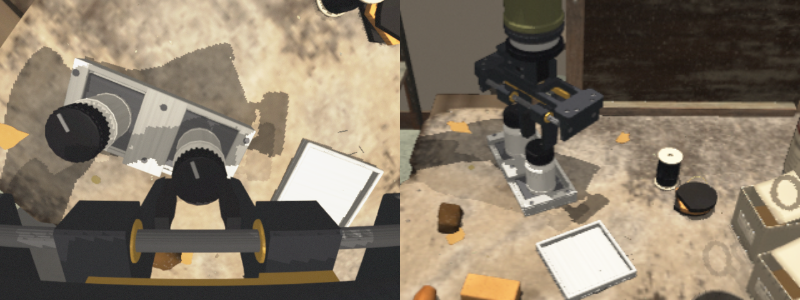

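Run:
```python
from h import *
s=state();p=np.array(s["position"]);print(p)
for n in ["wrist","side"]:
    c=capture(n);W=cloud(c);im=c["image"][:,:,::-1].copy()
    rv=cv2.Rodrigues(np.array(c["R"]))[0]
    y=np.array(s["eef_rot"])[:,1]
    for X,col in [(p,(0,0,255)),(p+.015*y,(0,255,0)),(p-.015*y,(0,255,0)),(p+[0,0,-.014],(255,0,255)),(np.array([.490,-.257,.09]),(255,255,0))]:
        Xc=np.array(c["R"])@X+np.array(c["t"]);q=Xc[:2]/Xc[2];q=q*(1+c["k1"]*q@q);u=np.array(c["mtx"])[:2]@np.array([*q,1])
        cv2.circle(im,tuple(int(a) for a in u),2,col,-1)
    P=W.reshape(-1,3);P=P[~np.isnan(P[:,0])];
    Q=P[(abs(P[:,0]-.49)<.06)&(abs(P[:,1]+.257)<.05)]
    for z in np.arange(.06,.13,.01):
        q=Q[(Q[:,2]>=z)&(Q[:,2]<z+.01)]
        if len(q):print(n,round(z,2),len(q),np.round(np.percentile(q[:,:2],[3,50,97],axis=0),3).tolist())
    if n=="wrist": a=cv2.resize(im[200:400,180:500],(400,250))
    else: b=cv2.resize(im[170:260,270:370],(400,360),interpolation=3)[:250+60]
cv2.imwrite("pics/m3.png",np.hstack([cv2.resize(a,(400,250)),cv2.resize(b,(400,250))]))
```

```text
[ 0.489726   -0.25518201  0.07648323]
wrist 0.06 605 [[0.493, -0.273], [0.508, -0.251], [0.512, -0.236]]
wrist 0.07 433 [[0.494, -0.273], [0.509, -0.251], [0.512, -0.236]]
wrist 0.08 1945 [[0.473, -0.274], [0.502, -0.254], [0.512, -0.237]]
wrist 0.09 3678 [[0.474, -0.272], [0.492, -0.257], [0.508, -0.241]]
wrist 0.1 680 [[0.483, -0.278], [0.494, -0.245], [0.508, -0.228]]
wrist 0.11 1097 [[0.482, -0.28], [0.494, -0.245], [0.509, -0.226]]
wrist 0.12 1651 [[0.48, -0.28], [0.493, -0.245], [0.509, -0.226]]
wrist 0.13 1461 [[0.491, -0.282], [0.494, -0.269], [0.509, -0.225]]
side 0.06 96 [[0.469, -0.28], [0.482, -0.273], [0.506, -0.253]]
side 0.07 86 [[0.468, -0.28], [0.481, -0.275], [0.506, -0.255]]
side 0.08 183 [[0.469, -0.28], [0.483, -0.269], [0.506, -0.242]]
side 0.09 92 [[0.472, -0.278], [0.486, -0.26], [0.499, -0.241]]
side 0.1 73 [[0.471, -0.286], [0.486, -0.244], [0.503, -0.236]]
side 0.11 106 [[0.471, -0.288], [0.486, -0.247], [0.505, -0.235]]
side 0.12 116 [[0.471, -0.289], [0.486, -0.245], [0.505, -0.234]]
side 0.13 96 [[0.471, -0.289], [0.487, -0.28], [0.507, -0.232]]
```

View pics/m3.png

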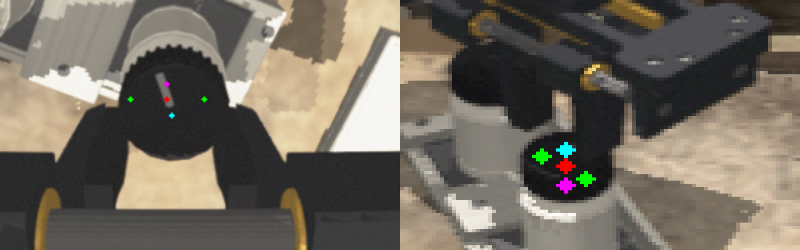

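Run:
```python
from h import *
s=state();p=np.array(s["position"]);R=np.array(s["eef_rot"])
C={n:cloud(capture(n)).reshape(-1,3) for n in ["scene","side","wrist"]}
for n,P in C.items():
    P=P[~np.isnan(P[:,0])];L=(P-p)@R
    for z in np.arange(-.05,.02,.01):
        q=L[(L[:,2]>z)&(L[:,2]<=z+.01)&(abs(L[:,0])<.03)&(abs(L[:,1])<.08)]
        for sg in (1,-1):
            r=q[q[:,1]*sg>0]
            if len(r)>5: print(n,"z%.2f"%z,sg,len(r),np.round(np.percentile(r[:,:2],[2,50,98],axis=0)*1000).tolist())
```

```text
scene z-0.05 1 51 [[-12.0, 16.0], [-10.0, 23.0], [6.0, 30.0]]
scene z-0.05 -1 68 [[-13.0, -30.0], [-9.0, -20.0], [8.0, -15.0]]
scene z-0.04 1 50 [[-12.0, 15.0], [-10.0, 21.0], [3.0, 29.0]]
scene z-0.04 -1 53 [[-12.0, -29.0], [-10.0, -20.0], [8.0, -15.0]]
scene z-0.03 1 17 [[-11.0, 15.0], [-10.0, 20.0], [-7.0, 27.0]]
scene z-0.03 -1 28 [[-12.0, -27.0], [-8.0, -18.0], [8.0, -15.0]]
scene z-0.02 1 210 [[-21.0, 1.0], [-6.0, 8.0], [18.0, 21.0]]
scene z-0.02 -1 244 [[-21.0, -79.0], [-0.0, -9.0], [28.0, -0.0]]
scene z-0.01 1 83 [[-23.0, 1.0], [-17.0, 13.0], [0.0, 23.0]]
scene z-0.01 -1 80 [[-22.0, -79.0], [-11.0, -17.0], [27.0, -1.0]]
scene z0.00 1 37 [[-23.0, 1.0], [-16.0, 14.0], [-0.0, 23.0]]
scene z0.00 -1 40 [[-22.0, -79.0], [-14.0, -15.0], [29.0, -0.0]]
scene z0.01 1 135 [[-24.0, 1.0], [-15.0, 14.0], [6.0, 23.0]]
scene z0.01 -1 133 [[-23.0, -80.0], [-10.0, -17.0], [29.0, -1.0]]
scene z0.02 1 74 [[-24.0, 1.0], [-19.0, 14.0], [-3.0, 23.0]]
scene z0.02 -1 86 [[-24.0, -79.0], [-10.0, -20.0], [29.0, -1.0]]
side z-0.05 1 59 [[-12.0, 17.0], [-7.0, 31.0], [9.0, 33.0]]
side z-0.05 -1 63 [[-13.0
[... 1203 characters left out ...]
0], [11.0, 27.0]]
wrist z-0.03 -1 177 [[-7.0, -25.0], [9.0, -17.0], [11.0, -14.0]]
wrist z-0.02 1 2939 [[-18.0, 0.0], [4.0, 9.0], [21.0, 20.0]]
wrist z-0.02 -1 2673 [[-17.0, -79.0], [6.0, -8.0], [29.0, -0.0]]
wrist z-0.01 1 329 [[5.0, 0.0], [19.0, 11.0], [22.0, 23.0]]
wrist z-0.01 -1 364 [[6.0, -77.0], [20.0, -12.0], [30.0, -1.0]]
wrist z0.00 1 141 [[10.0, 0.0], [20.0, 10.0], [22.0, 22.0]]
wrist z0.00 -1 159 [[6.0, -74.0], [20.0, -11.0], [30.0, -0.0]]
wrist z0.01 1 542 [[3.0, 1.0], [19.0, 12.0], [23.0, 25.0]]
wrist z0.01 -1 652 [[4.0, -78.0], [19.0, -15.0], [29.0, -1.0]]
wrist z0.02 1 169 [[11.0, 0.0], [22.0, 9.0], [23.0, 22.0]]
wrist z0.02 -1 177 [[12.0, -71.0], [22.0, -10.0], [29.0, -1.0]]
```

Run:
```python
from h import *
s=state();p=np.array(s["position"]);R=np.array(s["eef_rot"]);print(p,s["finger_gap"])
for n in ["scene","side","wrist"]:
    P=cloud(capture(n)).reshape(-1,3);P=P[~np.isnan(P[:,0])];L=(P-p)@R
    q=L[(abs(L[:,0])<13)&(abs(L[:,1])>.014)&(abs(L[:,1])<.032)&(abs(L[:,0])<.012)]
    h,_=np.histogram(q[:,2],bins=np.arange(-.14,.02,.004));print(n,h)
    b=L[(abs(L[:,1])>.05)&(abs(L[:,1])<.1)&(abs(L[:,0])<.05)&(L[:,2]<-.03)]
    print("body z",np.round(np.percentile(b[:,2],[50,90,98,99.5,100]),3) if len(b) else None)
```

```text
[ 0.48976086 -0.2552395   0.07655233] 0.029991885586117026
scene [ 0 52 25 10  2  4 29  0  1  3  6  3  5  5  6  8 11 61 50 35 47 47 42 38
 50 37 43 33 23  0  0 54 22  9  9  7  5  3 37]
body z [-0.132 -0.106 -0.097 -0.092 -0.089]
side [ 0 25 40 22 10  9 18  1  2  4  8  9 12  9 11 10 16 27 17 28 22 27 34 37
 38 35 30 32 10  0  0 43 22 18 15 13 10  6 29]
body z [-0.131 -0.099 -0.092 -0.09  -0.089]
wrist [   0    0    0    0    0    0    0   11  163  316  351  342  287  227
  207  332  382 1446  629  596  529  646  643  649  433  379  350  314
  165    0    0  584   82   35   21   18    4    0   63]
body z [-0.104 -0.093 -0.091 -0.09  -0.089]
```

```bash
python3 -m handwheel '{"rot":[[0,0,0.1],[0,0,0.1],[0,0,0],[0,0,0],[0,0,0],[0,0,0],[0,0,0],[0,0,0],[0,0,0],[0,0,0],[0,0,0],[0,0,0]],"dp":[[0,-0.001,0],[0,0,0],[0,0,0],[0,0,0],[0,0,0],[0,0,-0.02],[0,0,-0.02],[0,0,0],[0,0,0],[0,0,0],[0,0,0],[0,0,0]],"jaw":[0.07,0.07,0.07,0.07,0.07,0.07,0.07,0.07,0.03,0.03,0.03,0.03]}' 20; python3 -m handwheel '{"rot":[[0,0,0],[0,0,0]],"dp":[[0,0,0],[0,0,0]],"jaw":[0.03,0.03]}';python3 -c "
from h import *
s=state();print(s['wrist_torque'])"
```

```text
t: 6.15
position: [0.4902, -0.2565, 0.0373]
eef_rot: [[0.878, 0.479, 0.001], [0.479, -0.878, -0.001], [0.001, 0.001, -1.0]]
ft_force: [-0.5, 0.1, 1.8]
finger_gap: 0.0413
gripper_force: 20.0
t: 6.35
position: [0.4902, -0.2565, 0.0372]
eef_rot: [[0.878, 0.479, 0.001], [0.479, -0.878, -0.001], [0.001, 0.001, -1.0]]
ft_force: [-0.8, 1.0, 5.8]
finger_gap: 0.0415
gripper_force: 20.0
[ 0.08384896  0.1908993  -0.01790516]
```

Gripped at 41.4 mm. Try clockwise.

```bash
python3 -m handwheel '{"rot":[[0,0,-0.08],[0,0,-0.08],[0,0,-0.08],[0,0,0]],"dp":[[0,0,0],[0,0,0],[0,0,0],[0,0,0]],"jaw":[0.03,0.03,0.03,0.03]}';python3 -c "
from h import *
s=state();print(s['wrist_torque'])"
```

```text
t: 6.75
position: [0.4906, -0.2569, 0.0371]
eef_rot: [[0.966, 0.257, 0.002], [0.257, -0.966, -0.002], [0.001, 0.002, -1.0]]
ft_force: [0.9, -0.6, 4.6]
finger_gap: 0.041
gripper_force: 20.0
[-0.21888847  0.00836502  0.17524508]
```

```bash
python3 -m handwheel '{"rot":[[0,0,-0.08],[0,0,-0.08],[0,0,0]],"dp":[[0,0,0],[0,0,0],[0,0,0]],"jaw":[0.03,0.03,0.03]}';python3 -c "
from h import *
s=state();print(s['wrist_torque'],np.round(s['eef_rot'],3)[0])
c=capture('wrist');cv2.imwrite('pics/w5.png',cv2.resize(c['image'][150:420,150:510,::-1],(720,540)))"
```

```text
t: 7.05
position: [0.4909, -0.257, 0.0369]
eef_rot: [[0.995, 0.101, 0.002], [0.101, -0.995, -0.002], [0.002, 0.002, -1.0]]
ft_force: [2.1, -0.8, 3.7]
finger_gap: 0.0411
gripper_force: 20.0
[-0.35297948 -0.27935521  0.18310441] [0.995 0.101 0.002]
```

View pics/w5.png

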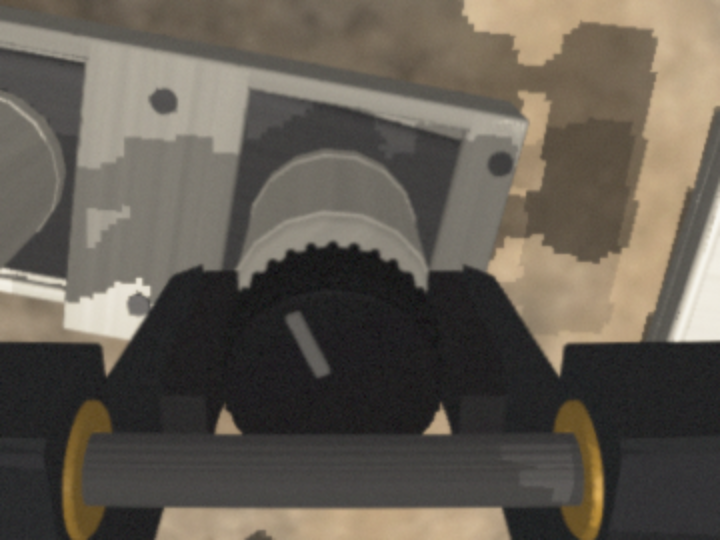

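```bash
cat >> h.py <<'E'
def rib(c,R,t,a,b,z=.0905):
    K=np.array(c["mtx"]);o=[]
    for u in (a,b):
        d=np.array([(u[0]-K[0,2])/K[0,0],(u[1]-K[1,2])/K[1,1]]);x=d.copy()
        for _ in range(8): x=d/(1+c["k1"]*x@x)
        r=R.T@np.array([*x,1]);o0=-R.T@t;o.append(o0+r*(z-o0[2])/r[2])
    v=o[0]-o[1];return np.round(o[0],4),np.round(o[1],4),np.degrees(np.arctan2(v[1],v[0]))
E
python3 - <<'E'
from h import *
s=state();p=np.array(s["position"]);T=np.array(s["eef_rot"]);c=capture("wrist");R=np.array(c["R"]);t=np.array(c["t"])
print(rib(c,R,t,(297.5,307.5),(311,337.5)))
# camera in tool frame
Rt=R@T; tt=t+R@p
p0=np.array([.4897,-.2552,.0765]);T0=np.array([[.955,.295,0],[.295,-.955,0],[0,0,-1]])
R0=Rt@T0.T;t0=tt-R0@p0
print(rib(c,R0,t0,(304,258.4),(316,285.6)))
p1=np.array([.486,-.2448,.2138]);T1=np.array([[.88,.475,0],[.475,-.88,0],[0,0,-1]])
im=cv2.imread("pics/w1.png");g=im[180:240,300:362].copy()
R1=Rt@T1.T;t1=tt-R1@p1
def auto(im,box,th=85):
    x0,y0,x1,y1=box;g=cv2.cvtColor(im[y0:y1,x0:x1],6);n,l,st,ce=cv2.connectedComponentsWithStats((g>th).astype(np.uint8))
    for i in range(1,n):
        if 15<st[i,4]<600:
            q=np.argwhere(l==i)[:,::-1].astype(np.float32);vx,vy,a,b=cv2.fitLine(q,2,0,.01,.01).ravel();
            if vy>0:vx,vy=-vx,-vy
            print("comp",st[i].tolist());yield (a+x0+8*vx,b+y0+8*vy),(a+x0-8*vx,b+y0-8*vy)
for a,b in auto(im,(315,192,346,222)): print("w1 right",rib(c,R1,t1,a,b))
for a,b in auto(im,(210,122,245,165)): print("w1 left",rib(c,R1,t1,a,b))
for a,b in auto(c["image"][:,:,::-1].copy(),(275,300,335,350)): print("now",rib(c,R,t,a,b))
E
```

```text
(array([ 0.5047, -0.2499,  0.0905]), array([ 0.4927, -0.256 ,  0.0905]), np.float64(26.6749338821723))
(array([ 0.5045, -0.2457,  0.0905]), array([ 0.493 , -0.2549,  0.0905]), np.float64(38.917178625836634))
comp [12, 3, 5, 17, 55]
w1 right (array([ 0.5053, -0.247 ,  0.0905]), array([ 0.4944, -0.2546,  0.0905]), np.float64(34.87597515965312))
comp [0, 24, 31, 6, 106]
w1 right (array([ 0.4846, -0.2519,  0.0905]), array([ 0.4907, -0.2636,  0.0905]), np.float64(117.72270276370912))
comp [0, 0, 17, 24, 138]
w1 left (array([ 0.5134, -0.1439,  0.0905]), array([ 0.5056, -0.1529,  0.0905]), np.float64(49.18134732107962))
comp [21, 0, 14, 5, 37]
w1 left (array([ 0.5206, -0.1541,  0.0905]), array([ 0.5241, -0.1658,  0.0905]), np.float64(106.75597999093766))
comp [19, 7, 20, 31, 209]
now (array([ 0.5018, -0.251 ,  0.0905]), array([ 0.4962, -0.2542,  0.0905]), np.float64(30.062603004284767))
```

```bash
python3 -m handwheel '{"rot":[[0,0,0],[0,0,0],[0,0,0],[0,0,0],[0,0,0],[0,0,0.12],[0,0,0.12],[0,0,0.12],[0,0,0.12],[0,0,0],[0,0,0],[0,0,0]],"dp":[[0,0,0],[0,0,0],[0,0,0],[0,0,0],[0,0,0.025],[0,0,0.025],[0.003,0.04,0],[0.004,0.04,0],[0,0.018,0],[0,0,-0.025],[0,0,-0.025],[0,0,0]],"jaw":[0.07,0.07,0.07,0.07,0.07,0.07,0.07,0.07,0.07,0.07,0.07,0.07]}'
```

```text
t: 8.35
position: [0.4947, -0.1571, 0.0344]
eef_rot: [[0.836, 0.548, -0.005], [0.548, -0.836, 0.002], [-0.003, -0.004, -1.0]]
ft_force: [-0.6, -0.5, 0.2]
finger_gap: 0.0701
gripper_force: 0.0
```

```bash
python3 -m handwheel '{"rot":[[0,0,0],[0,0,0],[0,0,0],[0,0,0],[0,0,0],[0,0,0]],"dp":[[0,0,0],[0,0,0],[0,0,0],[0,0,0],[0,0,0],[0,0,0]],"jaw":[0.03,0.03,0.03,0.03,0.03,0.03]}' 40;python3 -c "
from h import *
s=state();print(s['wrist_torque'],s['qpos'])"
```

```text
t: 8.95
position: [0.4971, -0.1582, 0.0373]
eef_rot: [[0.837, 0.548, 0.001], [0.548, -0.837, -0.0], [0.001, 0.001, -1.0]]
ft_force: [-0.8, 0.7, 7.3]
finger_gap: 0.0405
gripper_force: 40.0
[0.16263821 0.28011704 0.01458108] [ 0.11619859  0.86083701  0.17409647  2.01452189 -0.45781839  0.30222469
 -0.32108466]
```

```bash
python3 -m handwheel '{"rot":[[0,0,-0.1],[0,0,-0.1],[0,0,-0.1],[0,0,-0.1],[0,0,-0.1],[0,0,0]],"dp":[[0,0,0],[0,0,0],[0,0,0],[0,0,0],[0,0,0],[0,0,0]],"jaw":[0.03,0.03,0.03,0.03,0.03,0.03]}';python3 - <<'E'
from h import *
s=state();print(s['wrist_torque'])
c=capture("wrist");R=np.array(c["R"]);t=np.array(c["t"]);im=c["image"][:,:,::-1];cv2.imwrite("w6.png",im)
g=cv2.cvtColor(np.ascontiguousarray(im),6);x0,y0,x1,y1=268,295,375,350
n,l,st,ce=cv2.connectedComponentsWithStats((g[y0:y1,x0:x1]>75).astype(np.uint8))
for i in range(1,n):
    if 60<st[i,4]<600:
        q=np.argwhere(l==i)[:,::-1].astype(np.float32);vx,vy,a,b=cv2.fitLine(q,2,0,.01,.01).ravel()
        if vy>0:vx,vy=-vx,-vy
        print(st[i].tolist(),rib(c,R,t,(a+x0+8*vx,b+y0+8*vy),(a+x0-8*vx,b+y0-8*vy)))
E
```

```text
t: 9.55
position: [0.497, -0.1579, 0.0373]
eef_rot: [[0.997, 0.078, 0.001], [0.078, -0.997, 0.0], [0.001, -0.0, -1.0]]
ft_force: [-0.4, 1.7, 7.2]
finger_gap: 0.0409
gripper_force: 40.0
[ 0.27780882  0.35919349 -0.04835651]
[39, 2, 12, 35, 306] (array([ 0.512 , -0.1563,  0.0905]), array([ 0.5055, -0.1574,  0.0905]), np.float64(9.986232910596964))
```

```bash
python3 -m handwheel '{"rot":[[0,0,-0.1],[0,0,-0.1],[0,0,-0.1],[0,0,-0.05],[0,0,0]],"dp":[[0,0,0],[0,0,0],[0,0,0],[0,0,0],[0,0,0]],"jaw":[0.03,0.03,0.03,0.03,0.03]}';python3 -c "
from h import *
print(state()['wrist_torque'])"; python3 -m handwheel '{"rot":[[0,0,-0.08],[0,0,-0.08],[0,0,0]],"dp":[[0,0,0],[0,0,0],[0,0,0]],"jaw":[0.03,0.03,0.03]}';cat > rr.py <<'E'
from h import *
s=state();print(s['wrist_torque'])
c=capture("wrist");R=np.array(c["R"]);t=np.array(c["t"]);im=c["image"][:,:,::-1];cv2.imwrite("w6.png",im)
g=cv2.cvtColor(np.ascontiguousarray(im),6);x0,y0,x1,y1=268,295,375,350
n,l,st,ce=cv2.connectedComponentsWithStats((g[y0:y1,x0:x1]>75).astype(np.uint8))
for i in range(1,n):
    if 60<st[i,4]<600:
        q=np.argwhere(l==i)[:,::-1].astype(np.float32);vx,vy,a,b=cv2.fitLine(q,2,0,.01,.01).ravel()
        if vy>0:vx,vy=-vx,-vy
        print(st[i].tolist(),rib(c,R,t,(a+x0+8*vx,b+y0+8*vy),(a+x0-8*vx,b+y0-8*vy)))
E
python3 rr.py
```

```text
t: 10.1
position: [0.4974, -0.1578, 0.0373]
eef_rot: [[0.964, -0.267, 0.001], [-0.267, -0.964, 0.0], [0.001, -0.001, -1.0]]
ft_force: [-0.9, 2.0, 6.2]
finger_gap: 0.0405
gripper_force: 40.0
[0.30335422 0.18102417 0.19966263]
t: 10.4
position: [0.4967, -0.1567, 0.0371]
eef_rot: [[0.91, -0.414, -0.0], [-0.414, -0.91, 0.002], [-0.001, -0.002, -1.0]]
ft_force: [-1.1, 1.6, 7.5]
finger_gap: 0.0407
gripper_force: 40.0
[0.57198034 0.43079457 0.77109649]
[33, 0, 17, 34, 303] (array([ 0.5129, -0.1614,  0.0905]), array([ 0.5065, -0.1601,  0.0905]), np.float64(-11.203983001357388))
```

```bash
python3 -m handwheel '{"rot":[[0,0,0],[0,0,0.04],[0,0,0],[0,0,0],[0,0,0.03],[0,0,0.03],[0,0,0]],"dp":[[0,0,0],[0,0,0],[0,0,0.0025],[0,0,0.0025],[0,0,0],[0,0,0],[0,0,0]],"jaw":[0.03,0.03,0.03,0.03,0.03,0.03,0.03]}' 60;python3 rr.py
```

```text
t: 11.15
position: [0.4967, -0.1585, 0.0415]
eef_rot: [[0.946, -0.324, 0.0], [-0.324, -0.946, -0.0], [0.0, 0.0, -1.0]]
ft_force: [-0.3, 1.0, -3.3]
finger_gap: 0.0404
gripper_force: 60.0
[0.24404143 0.15856947 0.01637058]
[34, 0, 16, 34, 304] (array([ 0.5109, -0.1608,  0.0905]), array([ 0.5042, -0.16  ,  0.0905]), np.float64(-6.548603873062636))
```

```bash
python3 -m handwheel '{"rot":[[0,0,0],[0,0,0],[0,0,0],[0,0,0],[0,0,0],[0,0,0],[0,0,0]],"dp":[[0,0,0.0005],[-0.005,0.0004,0],[-0.005,0.0004,0],[-0.005,0.0004,0],[-0.005,0.0004,0],[-0.005,0.0004,0],[0,0,0]],"jaw":[0.03,0.03,0.03,0.03,0.03,0.03,0.03]}';python3 rr.py
```

```text
t: 11.9
position: [0.4706, -0.156, 0.0421]
eef_rot: [[0.946, -0.325, -0.001], [-0.325, -0.946, 0.001], [-0.001, -0.0, -1.0]]
ft_force: [0.1, 1.1, -2.3]
finger_gap: 0.0406
gripper_force: 60.0
[0.25255236 0.2359239  0.01976692]
[34, 0, 16, 34, 305] (array([ 0.4844, -0.1582,  0.0905]), array([ 0.4777, -0.1574,  0.0905]), np.float64(-6.665259202484781))
```

```bash
python3 -m handwheel '{"rot":[[0,0,0],[0,0,0],[0,0,0],[0,0,0],[0,0,0],[0,0,0],[0,0,0],[0,0,0],[0,0,0],[0,0,0]],"dp":[[-0.007,0.0006,0],[-0.007,0.0006,0],[-0.007,0.0006,0],[-0.007,0.0006,0],[-0.007,0.0006,0],[-0.007,0.0006,0],[-0.007,0.0006,0],[-0.007,0.0006,0],[-0.007,0.0006,0],[0,0,0]],"jaw":[0.03,0.03,0.03,0.03,0.03,0.03,0.03,0.03,0.03,0.03]}';python3 rr.py
```

```text
t: 12.95
position: [0.4065, -0.1514, 0.0421]
eef_rot: [[0.945, -0.326, -0.002], [-0.326, -0.945, -0.0], [-0.002, 0.001, -1.0]]
ft_force: [-0.4, 0.2, -3.1]
finger_gap: 0.0406
gripper_force: 60.0
[ 0.01788355  0.17201194 -0.01054704]
[35, 1, 13, 33, 198] (array([ 0.4203, -0.1536,  0.0905]), array([ 0.4136, -0.1527,  0.0905]), np.float64(-7.042780675700894))
```

```bash
python3 -m handwheel '{"rot":[[0,0,0],[0,0,0],[0,0,0],[0,0,0],[0,0,0],[0,0,0]],"dp":[[0,0,0.01],[0,0,0.02],[0,0,0.02],[0,0,0.02],[0,0,0.02],[0,0,0]],"jaw":[0.03,0.03,0.03,0.03,0.03,0.03]}';python3 -m handwheel '{"rot":[[0,0,0],[0,0,0],[0,0,0],[0,0,0],[0,0,0],[0,0,0],[0,0,0],[0,0,0],[0,0,0],[0,0,0],[0,0,0],[0,0,0]],"dp":[[0.004,-0.014,0],[0.007,-0.025,0],[0.007,-0.026,0],[0.007,-0.026,0],[0.007,-0.026,0],[0.007,-0.026,0],[0.007,-0.026,0],[0.007,-0.026,0],[0.007,-0.026,0],[0.006,-0.025,0],[0.004,-0.019,0],[0,0,0]],"jaw":[0.03,0.03,0.03,0.03,0.03,0.03,0.03,0.03,0.03,0.03,0.03,0.03]}';python3 rr.py
```

```text
t: 13.6
position: [0.4101, -0.1516, 0.1336]
eef_rot: [[0.946, -0.324, 0.004], [-0.324, -0.946, -0.002], [0.004, 0.001, -1.0]]
ft_force: [-0.4, 0.0, -3.1]
finger_gap: 0.0404
gripper_force: 60.0
t: 14.8
position: [0.4773, -0.4204, 0.1303]
eef_rot: [[0.945, -0.328, -0.001], [-0.328, -0.945, -0.003], [-0.0, 0.003, -1.0]]
ft_force: [-0.6, -0.8, -3.8]
finger_gap: 0.0399
gripper_force: 60.0
[ 0.09252351  0.19238333 -0.01728679]
[34, 0, 16, 34, 298] (array([ 0.4452, -0.4044,  0.0905]), array([ 0.4336, -0.4031,  0.0905]), np.float64(-6.73149856847607))
```

```bash
python3 -m handwheel '{"rot":[[0,0,0],[0,0,0],[0,0,0],[0,0,0],[0,0,0],[0,0,0],[0,0,0],[0,0,0],[0,0,0]],"dp":[[0,0.003,-0.01],[0,0,-0.02],[0,0,-0.02],[0,0,-0.02],[0,0,-0.01],[0,0,-0.005],[0,0,-0.003],[0,0,0],[0,0,0]],"jaw":[0.03,0.03,0.03,0.03,0.03,0.03,0.03,0.03,0.03]}'
```

```text
t: 15.75
position: [0.4791, -0.4132, 0.0448]
eef_rot: [[0.946, -0.324, 0.001], [-0.324, -0.946, -0.001], [0.001, 0.001, -1.0]]
ft_force: [0.3, 0.5, -3.3]
finger_gap: 0.0403
gripper_force: 60.0
```

```bash
python3 -m handwheel '{"rot":[[0,0,0],[0,0,0],[0,0,0],[0,0,0],[0,0,0],[0,0,0]],"dp":[[-0.002,-0.003,-0.003],[0,0,-0.002],[0,0,-0.001],[0,0,-0.001],[0,0,-0.0005],[0,0,0]],"jaw":[0.03,0.03,0.03,0.03,0.03,0.03]}';python3 rr.py
```

```text
t: 16.35
position: [0.4772, -0.4164, 0.0373]
eef_rot: [[0.946, -0.324, 0.001], [-0.324, -0.946, -0.001], [0.001, 0.001, -1.0]]
ft_force: [-1.0, -0.4, 3.0]
finger_gap: 0.0403
gripper_force: 60.0
[0.13679407 0.12690648 0.00455099]
[34, 0, 16, 34, 304] (array([ 0.4934, -0.4195,  0.0905]), array([ 0.487 , -0.4187,  0.0905]), np.float64(-6.807093873191192))
```

```bash
python3 -m handwheel '{"rot":[[0,0,0],[0,0,0],[0,0,0],[0,0,0],[0,0,0],[0,0,0],[0,0,0],[0,0,0],[0,0,0],[0,0,0],[0,0,0],[0,0,0]],"dp":[[0,0,0],[0,0,0],[0,0,0],[0,0,0],[0,0,0],[0,0,0.01],[0,0,0.02],[0,0,0.03],[0,0,0.03],[0,0,0.03],[0,0,0.03],[0,0,0]],"jaw":[0.07,0.07,0.07,0.07,0.07,0.07,0.07,0.07,0.07,0.07,0.07,0.07]}'
python3 - <<'E'
from h import *
c=capture("wrist");W=cloud(c);P=W.reshape(-1,3);P=P[~np.isnan(P[:,0])]
for nm,x,y in [("tray pot",.477,-.4165),("tight",.49,-.257)]:
    Q=P[(abs(P[:,0]-x)<.045)&(abs(P[:,1]-y)<.04)&(P[:,2]>.082)&(P[:,2]<.1)]
    if len(Q)>30:
        T=Q[abs(Q[:,2]-np.median(Q[:,2]))<.0015];ce,r=cv2.minEnclosingCircle(T[:,:2].astype(np.float32));print(nm,np.round(ce,4),r,np.median(Q[:,2]),len(Q))
d=capture("scene")
cv2.imwrite("pics/w7.png",np.hstack([cv2.resize(c["image"][:,:,::-1],(400,300)),cv2.resize(d["image"][170:380,200:480,::-1],(400,300))]))
E
```

```text
t: 17.6
position: [0.4782, -0.4185, 0.1916]
eef_rot: [[0.946, -0.325, 0.006], [-0.325, -0.946, -0.007], [0.008, 0.004, -1.0]]
ft_force: [0.6, -1.0, -0.0]
finger_gap: 0.0701
gripper_force: 0.0
tray pot [ 0.48   -0.4179] 0.020846979692578316 0.09024022155780267 2334
tight [ 0.4901 -0.2588] 0.021362895146012306 0.09023396548695498 2093
```

View pics/w7.png

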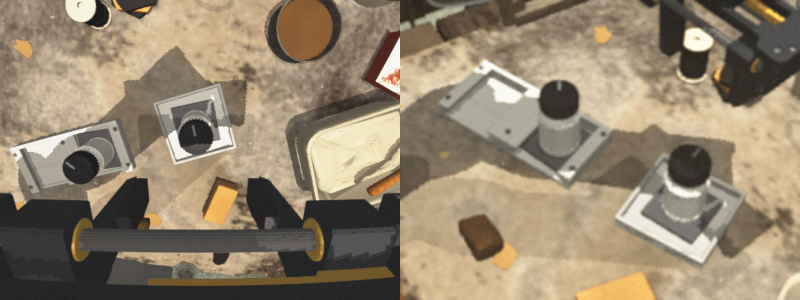

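Run:
```python
from h import *
for n in ["wrist","scene","side"]:
    c=capture(n);W=cloud(c);P=W.reshape(-1,3);P=P[~np.isnan(P[:,0])]
    Q=P[(abs(P[:,0]-.4775)<.045)&(abs(P[:,1]+.417)<.045)&(P[:,2]>.008)&(P[:,2]<.0125)]
    r=cv2.minAreaRect((Q[:,:2]*1000).astype(np.float32));print(n,len(Q),np.round(r[0],1),np.round(r[1],1),round(r[2],1))
    if n=="wrist":
        g=cv2.cvtColor(c["image"],7);Wc=W;m=(abs(W[:,:,0]-.479)<.017)&(abs(W[:,:,1]+.418)<.017)&(W[:,:,2]>.086)&(g>75)
        q=W[m][:,:2]*1000;vx,vy,a,b=cv2.fitLine(q.astype(np.float32),2,0,.01,.01).ravel();print("rib",len(q),np.degrees(np.arctan2(vy,vx)),a,b)
```

```text
wrist 1840 [ 479.6 -418.1] [65.3 65.1] 83.3
rib 1638 -28.10662 487.51834 -424.22903
scene 649 [ 478.3 -420.2] [87.8 81.4] 0.2
side 537 [ 478.5 -419.1] [67.8 66.1] 82.7
```

```bash
python3 -m handwheel '{"rot":[[0,0,0],[0,0,0]],"dp":[[0,0,0],[0,0,0]],"jaw":[0.07,0.07]}' && python3 -c "
from cell import close_job
print(close_job())"
```

```text
t: 18.05
position: [0.4764, -0.4155, 0.1857]
eef_rot: [[0.946, -0.324, -0.001], [-0.324, -0.946, 0.001], [-0.001, -0.0, -1.0]]
ft_force: [-0.4, -0.4, 0.2]
finger_gap: 0.0703
gripper_force: 0.0
the job is handed in; nothing more can be done
None
```

The left pot had the loose cap: I screwed it down to its stop in the rack, slid the pot out and stood it upright in the tray, about 3 mm off centre. The tight pot is still in its place in the rack, and I handed the job in at 18 s; no verdict came back.

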